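# Unstack the delivered tape rolls onto their spindles

### The arm

A 6-joint arm with a two-finger parallel gripper is mounted at the origin on a cart in front of the work surface, level with it; the furniture and walls round the work are solid. World frame = base frame: x ahead of the robot, y to its left, z up, the work surface at z = 0. Lengths are in m, angles in rad, forces in N, time in s.
With the tool pointing down it reaches from about 0.4 to 0.925 m from the base axis. Payload 3.4 kg.
Tool frame: the origin (TCP) lies at the centre of the arm's flange, where the gripper is bolted on; the fingertips stand tip_reach ahead of it and the grasp point (between the pads) lies 155 mm ahead of it (tip_reach is the distance from the TCP to the fingertips, in m); z points along the fingers, y is the line along which they close (so a half turn about z gives the same grasp; the last joint's range is limited). The gripper opens to 85 mm and grips with 20 to 120 N. Pads are 22 mm wide; open, the fingers measure 114 mm over their backs; the gripper's body (76 mm by 85 mm) begins 54 mm behind the grasp point. The pads swing forward as they close: fully open they stand 13 mm farther back than shut.
Start: joints at [1.196, 0.307, 1.506, -0, 1.328, -0.073], TCP at [0.171, 0.549, 0.405] pointing down, gripper open.
Joint ranges: [-3.12, 3.12], [-1.05, 2.28], [0.14, 2.33], [-1.42, 4.57], [0.1, 2.73], [-2.68, 2.68]. Speed limits (rad/s): [2.57, 2.57, 3.14, 3.14, 3.14, 3.14].

### API

Orientations are given as a rotation vector (axis times angle).
In Python, from cell import * gives the robot as it stands. The module is installed in compiled form; this text tells all that it offers.
- The arm moves only by the tool servo_tool, never from a script. Its argument "increments" is one flat list of numbers, 7 for each row, row after row: the shift along the tool's x, y, z scaled (see below), then the turn, a rotation vector about the tool's x, y, z scaled (see below), then the gripper's target within -1 to 1 (fully open at 1, half-way at 0, shut at -1). In form: [tx, ty, tz, rx, ry, rz, fingers, tx, ty, tz, rx, ry, rz, fingers, ...]. A call has 1 to 12 rows; each row is the pose to reach, as a shift and turn from the pose commanded when the call began, along the tool's axes at that moment; what a row does not reach only later rows make up. The controller multiplies each number of a shift by 0.3 m and each number of a turn by 30 degrees. A row lasts 1/12 s, in which the tool goes at most 41.7 mm and 7.16 degrees, less where a joint would pass 70% of its speed; a pose out of reach is approached as far as the arm can. A call with a number of a shift or a turn outside -1 to 1 is refused whole. A call with a gripper value outside its range is refused whole. The fingers move at their own pace and stop on an object; the grip force is fixed at half the most. Time passes only in rows, so rows that repeat a pose let the fingers close. It gives the time, the measured TCP pose, the force, the opening and the grip force at its end, in the units of the state.
- state(): the state, without advancing time (a new reading comes with each control period).
- grab_frame(name): name is "scene" or "side" or "wrist"; returns the picture (480x640x3 uint8, blue, green, red); there is no depth.
- camera_params(name): a dict with "fx", "fy", "cx", "cy" (pixels), "xyz" and "attitude" of the camera in the world. Camera axes: x right, y down, z forward; pixel columns grow to the right and rows downward; lengths in m; the calibration is good to about 2 mm. A picture is of the moment at which its call begins: read the wrist's pose just before it. camera_params takes no time and is no camera call; for the wrist camera it gives the pose at the moment of the call.
- hand_in(): hands the job in; it is judged then, once.
Trained networks look in the newest picture that a camera, given by its name, has taken for a name from the list of things; names that differ only in an ending like _2 or _b are one class to them, and where a whole thing is asked for, a point or a joint stands for the part that bears it (a point fixed in the world has none). Each returns a list of dicts, best first, with "confidence" (0 to 1); they miss things now and then, are a little off and sometimes report something else, mostly with a low value. They report only what shows in the picture. A call takes as long as a camera call. They do not tell look-alikes from the thing itself.
- spot_in(camera, target): "point" ([column, row] in pixels, amid what is visible of it).
The state is a dict: "time_s": time; "joint_positions": joint angles; "qvel": joint speeds; "tau": joint torques, N m; "tool_pos": TCP position; "orientation": TCP orientation; "wrist_force": force on the tool from outside, world axes, zero at the start; "ft_torque": the same for the moment, N m; "gripper_width": finger opening in m; "grip_force": force on a finger pad.
Only numpy, scipy, OpenCV 4.12 (cv2) and the standard library are available. Lean on these libraries where they do the work, as an engineer would, in place of code of your own. Each camera call takes 0.05 s, during which the arm holds its last target. There are 200 camera calls.

### The job

Four rolls of tape were delivered in one stack, the largest at the bottom. Take the stack apart and put each roll on its own spindle, the one whose pin suits its core and whose foot is banded with its colour of tape, pushed all the way down so that it lies flat on the foot. Leave the carton of cutters and the blister card behind the board where they are.

Things in the scene. Friction and masses are not known exactly. Their poses are not given: they have to be found in the camera images.
- brown_roll: reddish brown roll of adhesive tape with a white core, lying flat: outer diameter 64 mm, open bore 40 mm, 38 mm high (the tape's width), about 80 g, lowest in the stack at the start. Origin at its very centre, z along the bore (19 mm of roll above and below); either face may be up. The stack stands among the spindles on the same board; the rolls lie loosely on one another, up to 3 mm off centre.
- yellow_roll: yellow roll of adhesive tape with a white core, lying flat: outer diameter 55 mm, open bore 33 mm, 30 mm high (the tape's width), about 80 g, second from below in the stack at the start. Origin at its very centre, z along the bore (15 mm of roll above and below); either face may be up. Lies loosely on the next larger roll.
- green_roll: green roll of adhesive tape with a white core, lying flat: outer diameter 46 mm, open bore 26 mm, 30 mm high (the tape's width), about 80 g, third from below in the stack at the start. Origin at its very centre, z along the bore (15 mm of roll above and below); either face may be up. Lies loosely on the next larger roll.
- blue_roll: blue roll of adhesive tape with a white core, lying flat: outer diameter 37 mm, open bore 19 mm, 30 mm high (the tape's width), about 80 g, on top of the stack at the start. Origin at its very centre, z along the bore (15 mm of roll above and below); either face may be up. Lies loosely on the next larger roll.
- brown_spindle: spindle for the brown roll, fixed: a round black foot of 74 mm diameter, 12 mm thick, its rim wrapped with brown tape, and a bare steel pin of 30 mm diameter upright in its middle; the pin's tip is rounded and stands 60 mm above the underside of the foot. Origin at the centre of the foot's underside, z up along the pin. Stands with the stack on the grey board (top at z = 0.056), all five in a row roughly along y, 85 mm or more between centres.
- yellow_spindle: spindle for the yellow roll, fixed: a round black foot of 65 mm diameter, 12 mm thick, its rim wrapped with yellow tape, and a bare steel pin of 23 mm diameter upright in its middle; the pin's tip is rounded and stands 60 mm above the underside of the foot. Origin at the centre of the foot's underside, z up along the pin. Stands with the stack on the grey board (top at z = 0.056), all five in a row roughly along y, 85 mm or more between centres.
- green_spindle: spindle for the green roll, fixed: a round black foot of 56 mm diameter, 12 mm thick, its rim wrapped with green tape, and a bare steel pin of 16 mm diameter upright in its middle; the pin's tip is rounded and stands 60 mm above the underside of the foot. Origin at the centre of the foot's underside, z up along the pin. Stands with the stack on the grey board (top at z = 0.056), all five in a row roughly along y, 85 mm or more between centres.
- blue_spindle: spindle for the blue roll, fixed: a round black foot of 47 mm diameter, 12 mm thick, its rim wrapped with blue tape, and a bare steel pin of 9 mm diameter upright in its middle; the pin's tip is rounded and stands 60 mm above the underside of the foot. Origin at the centre of the foot's underside, z up along the pin. Stands with the stack on the grey board (top at z = 0.056), all five in a row roughly along y, 85 mm or more between centres.
- cutter_carton: bystander: open white and red carton of cutters standing upright, 168x78 mm, 116 mm high, loose in a cell just beyond the board; origin at the centre of its underside
- blister_card_2: bystander: white and red blister card with a small green-tinted window, 62x118 mm, 12 mm thick, lying loose in a cell just beyond the board; origin at the centre of its underside
Not all that is in view belongs to the job. Leave any pink look-alike of the green_roll alone.

How it is judged:
By the outcome, as a careful person would: the job done as asked, in the order asked, and still so for the second after the job is handed in, with the robot touching nothing.
It also fails if it takes over 96 s, if anything falls off the work surface, if the arm or the gripper's body presses on something with over 40 N, if the wrist force passes 120 N, or if a joint passes its speed limit or range.

## Working session

There is one attempt and no reset: what is moved stays moved. The work goes in short steps, Python scripts to look and compute and a tool call to move; the robot and the scene stay as the last step left them, time stands still between calls to the robot, and variables do not carry over. Pictures are saved under pics/ and viewed, at most 14 in all, crops included, and the job is handed in when it is done.

Besides the shell and the picture viewer there is one more tool, called as a command line: name --argument value ..., lists and objects as JSON in quotes. servo_tool: Moves the arm, as the interface text tells. Shifts and turns lie within -1 to 1; 1 stands for 0.3 m of shift or 30 degrees of turn. Its arguments: {"type":"object","properties":{"increments":{"type":"array","items":{"type":"number","minimum":-1,"maximum":1}}},"required":["increments"]}

```bash
mkdir -p pics; ls; python3 - <<'E'
from cell import *
import cv2
s=state(); print({k:s[k] for k in s})
for n in ("scene","side"):
    cv2.imwrite(f"pics/{n}0.png",grab_frame(n)); print(n,camera_params(n))
    for t in ("brown_roll","yellow_roll","green_roll","blue_roll","brown_spindle","yellow_spindle","green_spindle","blue_spindle"):
        print(t,[(d["point"],round(d["confidence"],2)) for d in spot_in(n,t)][:3])
print(camera_params("wrist"), state()["time_s"])
E
```

```text
pics
{'time_s': 0.0, 'joint_positions': array([ 1.19554768e+00,  3.07549599e-01,  1.50768777e+00, -2.91637754e-05,
        1.32842404e+00, -7.35065318e-02]), 'qvel': array([-1.73887562e-04, -1.40304188e-05,  1.02237398e-03,  9.97534822e-04,
        7.04199339e-04, -5.32072667e-04]), 'tau': array([ 7.21230081e-04, -4.57547057e+01, -2.51908171e+01,  1.75962614e-04,
        1.29678030e-02,  1.72357181e-05]), 'tool_pos': array([0.17078121, 0.54867649, 0.40378867]), 'orientation': array([-0.47210315, -3.10547812,  0.00317758]), 'wrist_force': array([-0.01158896,  0.33334808, -0.11306938]), 'ft_torque': array([ 0.00760166, -0.01654189, -0.03704392]), 'grip_force': 0.0, 'gripper_width': 0.08538405949621126}
scene {'fx': 568.9605333838591, 'fy': 568.9605333838591, 'cx': 312.4593850993582, 'cy': 243.89020394569934, 'xyz': array([-0.47689823, -0.65514095,  0.74062514]), 'attitude': array([-1.79520571,  1.04183379, -0.62896013])}
brown_roll [([284.4, 279.4], 0.93)]
yellow_roll [([282.1, 265.8], 0.7)]
green_roll [([278.0, 254.0], 0.67), ([288.5, 243.6], 0.56)]
blue_roll [([273.5, 241.4], 0.51)]

[... 306 characters left out ...]
3887]), 'attitude': array([-0.19900491,  2.81615075, -1.24693179])}
brown_roll [([358.2, 287.3], 0.97), ([366.9, 241.0], 0.74), ([344.3, 208.7], 0.69)]
yellow_roll [([364.4, 273.8], 0.6)]
green_roll [([224.7, 343.2], 0.74), ([366.2, 258.7], 0.63)]
blue_roll [([365.4, 242.0], 0.72)]
brown_spindle [([337.2, 182.8], 0.73)]
yellow_spindle [([368.6, 322.8], 0.75), ([343.9, 209.5], 0.32)]
green_spindle [([352.4, 242.0], 0.71)]
blue_spindle [([344.8, 210.4], 0.66), ([351.9, 242.9], 0.56)]
{'fx': 427.6093013211963, 'fy': 427.6093013211963, 'cx': 309.2672379836224, 'cy': 238.2474021232014, 'xyz': array([0.09164874, 0.57309038, 0.37388329]), 'attitude': array([2.30565093, 1.69531862, 0.28474762])} 0.9
```

```bash
python3 - <<'E'
import cv2
a=cv2.imread("pics/scene0.png"); b=cv2.imread("pics/side0.png")
cv2.imwrite("pics/c_scene.png",cv2.resize(a[180:360,190:460],(800,533),interpolation=cv2.INTER_CUBIC))
E
```

```text
(no output)
```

View pics/side0.png

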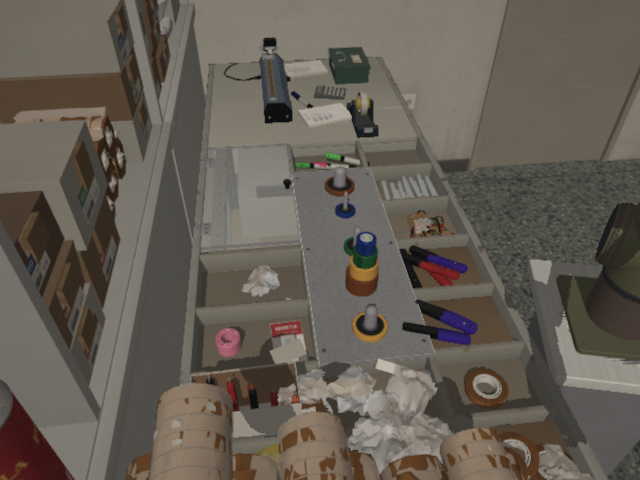

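View pics/scene0.png

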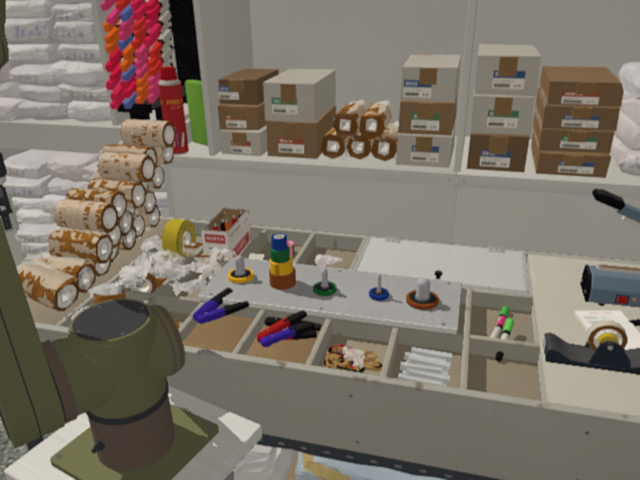

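The pictures show a row from high y to low y: yellow spindle (side 369,323), stack (side 364,265), green spindle, blue spindle, brown spindle (side 338,180). The pink look-alike lies in a cell at side (228,342). Next I triangulate.

```bash
cat > h.py <<'E'
import numpy as np, cv2
from scipy.spatial.transform import Rotation as R
from cell import *
def ray(P,px):
    d=R.from_rotvec(P["attitude"]).apply([(px[0]-P["cx"])/P["fx"],(px[1]-P["cy"])/P["fy"],1]); return np.array(P["xyz"]),d/np.linalg.norm(d)
def tri(obs):
    A=np.zeros((3,3));b=np.zeros(3);Q=[]
    for P,px in obs:
        o,d=ray(P,px);M=np.eye(3)-np.outer(d,d);A+=M;b+=M@o;Q.append((M,o))
    x=np.linalg.solve(A,b); return x,[np.linalg.norm(M@(x-o)) for M,o in Q]
def onz(P,px,z):
    o,d=ray(P,px); return o+d*(z-o[2])/d[2]
def proj(P,x):
    c=R.from_rotvec(P["attitude"]).inv().apply(np.array(x)-P["xyz"]); return np.array([P["cx"]+P["fx"]*c[0]/c[2],P["cy"]+P["fy"]*c[1]/c[2]])
E
python3 - <<'E'
from h import *
S,D,W=[camera_params(n) for n in("scene","side","wrist")]
for n,a,b in [("brown_roll",(284.4,279.4),(358.2,287.3)),("yellow_roll",(282.1,265.8),(364.4,273.8)),("green",(278,254),(366.2,258.7)),("blue",(273.5,241.4),(365.4,242)),
 ("brown_sp",(424.5,295.1),(337.2,182.8)),("yel_sp",(238.6,272.5),(368.6,322.8)),("green_sp",(326,287.7),(352.4,242)),("blue_sp",(380.2,294.9),(344.8,210.4))]:
    x,e=tri([(S,a),(D,b)]); print(n,x.round(3),np.round(e,4))
s=state();T=R.from_rotvec(s["orientation"]);print(T.as_matrix().round(3)); print(T.inv().apply(W["xyz"]-s["tool_pos"]),(T.inv()*R.from_rotvec(W["attitude"])).as_matrix().round(3))
E
```

```text
brown_roll [0.529 0.04  0.059] [0.0054 0.0054]
yellow_roll [0.52 0.04 0.1 ] [0.0068 0.0068]
green [0.515 0.042 0.136] [0.0017 0.0017]
blue [0.514 0.045 0.174] [0.0054 0.0054]
brown_sp [ 0.607 -0.294  0.07 ] [0.0017 0.0017]
yel_sp [0.496 0.146 0.072] [0.0026 0.0026]
green_sp [ 0.545 -0.076  0.066] [0.0043 0.0043]
blue_sp [ 0.577 -0.198  0.06 ] [0.0009 0.0009]
[[-0.955  0.297 -0.   ]
 [ 0.297  0.955 -0.   ]
 [ 0.    -0.    -1.   ]]
[ 0.08287472 -0.00057246  0.03082844] [[-0.001 -0.946 -0.325]
 [ 1.    -0.001  0.001]
 [-0.001 -0.325  0.946]]
```

servo_tool --increments '[-0.78,-0.61,0,0,0,1,1,-0.78,-0.61,0,0,0,1,1,-0.78,-0.61,0,0,0,1,1,-0.78,-0.61,0,0,0,1,1,-0.78,-0.61,0,0,0,1,1,-0.78,-0.61,0,0,0,1,1,-0.78,-0.61,0,0,0,1,1,-0.78,-0.61,0,0,0,1,1]'

```text
time_s: 1.57
tool_pos: [0.3426, 0.3003, 0.4049]
orientation: [1.266, 2.872, -0.003]
wrist_force: [0.1, -0.0, -0.5]
gripper_width: 0.0855
grip_force: 0.0
```

```bash
cat >> h.py <<'E'
def inc(p=None,yaw=None,grip=None):
    "increments to TCP p with tool y along yaw (deg), tool straight down"
    s=state();T=R.from_rotvec(s["orientation"]);print("t",round(s["time_s"],2),"pos",s["tool_pos"].round(4),"w",round(s["gripper_width"],4),"F",s["wrist_force"].round(1))
    y=np.array([np.cos(np.radians(yaw)),np.sin(np.radians(yaw)),0]);z=np.array([0,0,-1.])
    G=R.from_matrix(np.c_[np.cross(y,z),y,z]);d=T.inv().apply(np.array(p)-s["tool_pos"])
    print("inc",(d/.3).round(3),((T.inv()*G).as_rotvec(degrees=True)/30).round(3),"rows",(np.linalg.norm(d)/.0417).round(1))
E
python3 -c "
from h import *
inc([.51,.06,.404],14.2)"
```

```text
t 1.57 pos [0.3426 0.3003 0.4049] w 0.0855 F [ 0.1 -0.  -0.5]
inc [-0.968 -0.128  0.007] [0.001 0.007 0.941] rows 7.0
```

servo_tool --increments '[-0.97,-0.13,0,0,0,0.94,1,-0.97,-0.13,0,0,0,0.94,1,-0.97,-0.13,0,0,0,0.94,1,-0.97,-0.13,0,0,0,0.94,1,-0.97,-0.13,0,0,0,0.94,1,-0.97,-0.13,0,0,0,0.94,1,-0.97,-0.13,0,0,0,0.94,1,-0.97,-0.13,0,0,0,0.94,1,-0.97,-0.13,0,0,0,0.94,1]'

```text
time_s: 2.32
tool_pos: [0.5102, 0.0626, 0.4045]
orientation: [1.928, 2.48, 0.0]
wrist_force: [-0.8, 0.4, -0.2]
gripper_width: 0.0854
grip_force: 0.0
```

```bash
python3 - <<'E'
from h import *
import pickle
W=camera_params("wrist");f=grab_frame("wrist");cv2.imwrite("pics/w1.png",f)
pickle.dump(W,open("w1.pkl","wb"))
for t in ("brown_roll","yellow_roll","green_roll","blue_roll","brown_spindle","yellow_spindle","green_spindle","blue_spindle"):
    r=spot_in("wrist",t); print(t,[(d["point"],round(d["confidence"],2)) for d in r][:3])
print(state()["tool_pos"],state()["qvel"].round(3))
inc([.56,-.12,.404],14.2)
E
```

```text
brown_roll [([322.4, 220.4], 0.85), ([310.3, 466.0], 0.52)]
yellow_roll [([310.7, 461.5], 0.69), ([313.6, 242.7], 0.55)]
green_roll [([307.3, 260.7], 0.86), ([622.3, 132.2], 0.65)]
blue_roll [([311.1, 312.1], 0.85)]
brown_spindle []
yellow_spindle [([320.0, 90.3], 0.82)]
green_spindle [([305.8, 373.3], 0.69), ([310.4, 262.7], 0.57)]
blue_spindle [([311.0, 463.7], 0.67)]
[0.50818503 0.06540043 0.40488384] [-0.007  0.002 -0.002 -0.002 -0.002 -0.003]
t 2.77 pos [0.5082 0.0654 0.4049] w 0.0856 F [0.5 0.8 0.8]
inc [-0.642  0.011  0.003] [ 0.    -0.     0.013] rows 4.6
```

View pics/w1.png

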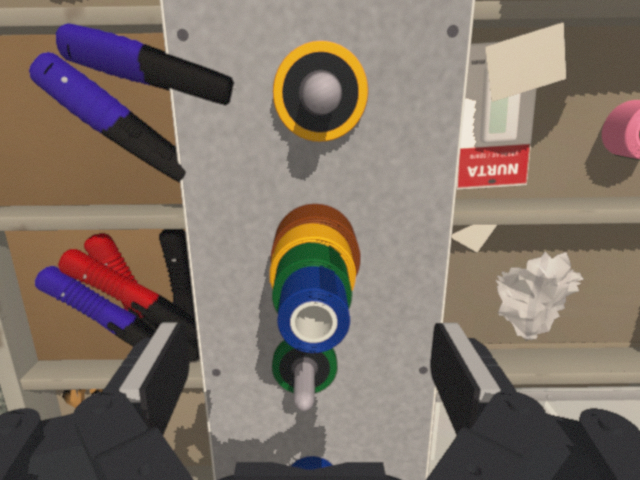

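The first wrist view shows the yellow spindle at (320,91), the blue roll on top of the stack at (314,320), the green spindle at (305,370), and pens close to the yellow foot at (230,92). Next I take a second wrist view farther along the row.

servo_tool --increments '[-0.64,0.01,0,0,0,0.01,1,-0.64,0.01,0,0,0,0.01,1,-0.64,0.01,0,0,0,0.01,1,-0.64,0.01,0,0,0,0.01,1,-0.64,0.01,0,0,0,0.01,1,-0.64,0.01,0,0,0,0.01,1]'

```text
time_s: 3.27
tool_pos: [0.5612, -0.125, 0.4047]
orientation: [1.932, 2.473, -0.002]
wrist_force: [-0.4, 0.3, -0.3]
gripper_width: 0.0853
grip_force: 0.0
```

```bash
python3 - <<'E'
from h import *
import pickle
for n in("scene","side","wrist"):
    W=camera_params(n);f=grab_frame(n);cv2.imwrite(f"pics/{n}2.png",f)
    if n=="wrist": pickle.dump(W,open("w2.pkl","wb"))
for t in ("brown_roll","blue_roll","brown_spindle","green_spindle","blue_spindle"):
    r=spot_in("wrist",t); print(t,[(d["point"],round(d["confidence"],2)) for d in r][:3])
print(state()["tool_pos"],state()["qvel"].round(3))
E
```

```text
brown_roll [([311.1, 7.5], 0.91)]
blue_roll []
brown_spindle [([309.7, 407.3], 0.81)]
green_spindle [([301.4, 139.1], 0.79)]
blue_spindle [([306.7, 302.7], 0.83)]
[ 0.55940651 -0.11931728  0.404878  ] [-0.004  0.    -0.005 -0.001  0.    -0.   ]
```

View pics/wrist2.png

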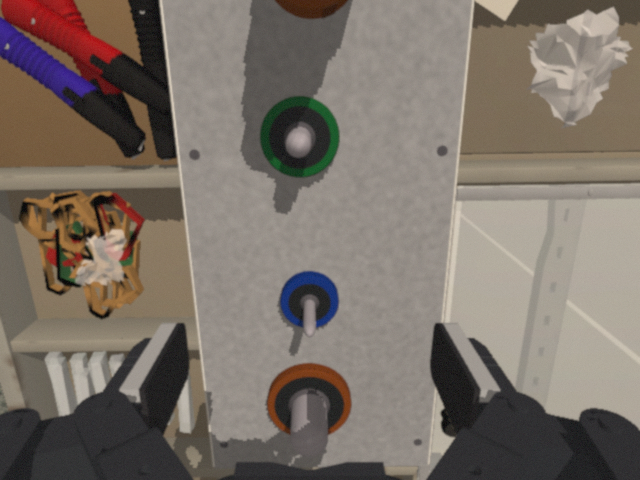

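The second view shows the green spindle at (300,137), blue at (309,300) and brown at (309,402). Next I fit cylinder silhouettes against the colour blobs in all the views.

```bash
cat >> h.py <<'E'
from scipy.optimize import least_squares
HSV=dict(brown=[(3,90,50),(15,255,220)],yellow=[(18,120,90),(32,255,255)],green=[(55,90,20),(88,255,255)],blue=[(102,130,40),(119,255,255)])
def cyl(P,c,r,h):
    a=np.linspace(0,2*np.pi,72)
    pts=[proj(P,[c[0]+r*np.cos(t),c[1]+r*np.sin(t),c[2]+s]) for t in a for s in(-h/2,h/2)]
    return cv2.convexHull(np.float32(pts))
def feat(hull):
    m=cv2.moments(hull); return np.array([m["m10"]/m["m00"],m["m01"]/m["m00"],np.sqrt(m["m00"])])
def blob(img,col,px,win):
    m=cv2.inRange(cv2.cvtColor(img,cv2.COLOR_BGR2HSV),*map(np.array,HSV[col]))
    w=np.zeros_like(m);x,y=map(int,px);w[max(0,y-win):y+win,max(0,x-win):x+win]=255;m&=w
    n,l,st,ce=cv2.connectedComponentsWithStats(m)
    k=1+np.argmax(st[1:,4]);keep=[i for i in range(1,n) if st[i,4]>.12*st[k,4]]
    pts=np.argwhere(np.isin(l,keep))[:,::-1].astype(np.float32)
    return cv2.convexHull(pts)
def fit(views,col,c0,r,h,win=1.6):
    obs=[]
    for P,img in views:
        g=cyl(P,c0,r,h);f=feat(g);obs.append(feat(blob(img,col,f[:2],int(win*f[2]/2+6))))
    res=lambda c:np.concatenate([(feat(cyl(P,c,r,h))-o)*[1,1,.5] for (P,_),o in zip(views,obs)])
    s=least_squares(res,c0,x_scale=.01); return s.x,s.fun.reshape(-1,3)
E
python3 - <<'E'
from h import *
import pickle
S,D=camera_params("scene"),camera_params("side");W1,W2=[pickle.load(open(f,"rb")) for f in("w1.pkl","w2.pkl")]
I=lambda n:cv2.imread(f"pics/{n}.png")
V=dict(s=(S,I("scene0")),d=(D,I("side0")),w1=(W1,I("w1")),w2=(W2,I("wrist2")))
for n,col,c0,r,h,vs in [("blue_sp","blue",(.577,-.198,.062),.0235,.012,["w2","s","d"]),("green_sp","green",(.545,-.076,.062),.028,.012,["w2","s"]),
 ("brown_sp","brown",(.607,-.294,.062),.037,.012,["w2","s","d"]),("yel_sp","yellow",(.496,.146,.062),.0325,.012,["w1","s","d"]),("blue_roll","blue",(.514,.045,.169),.0185,.03,["w1","s","d"])]:
    for v in vs,vs[:1]:
        x,e=fit([V[k] for k in v],col,c0,r,h,1.3); print(n,v,x.round(4),e.round(1).tolist())
E
```

```text
blue_sp ['w2', 's', 'd'] [ 0.5782 -0.1945  0.0625] [[-0.3, -0.2, 1.6], [0.4, 0.0, 1.5], [-0.9, -0.1, 1.2]]
blue_sp ['w2'] [ 0.581  -0.2046  0.0423] [[-0.0, -0.0, 0.0]]
green_sp ['w2', 's'] [ 0.5407 -0.0718  0.0615] [[-0.0, -0.0, 1.0], [0.2, 0.2, 1.4]]
green_sp ['w2'] [ 0.5408 -0.0727  0.0525] [[0.0, 0.0, 0.0]]
brown_sp ['w2', 's', 'd'] [ 0.6024 -0.2913  0.0617] [[-0.1, 0.0, 1.6], [0.1, 0.3, 1.1], [-0.6, 0.2, 1.1]]
brown_sp ['w2'] [ 0.6053 -0.303   0.047 ] [[-0.0, -0.0, -0.0]]
yel_sp ['w1', 's', 'd'] [0.4976 0.1442 0.0624] [[-0.2, -0.0, 0.6], [0.2, 0.2, 1.0], [-0.7, 0.0, 1.0]]
yel_sp ['w1'] [0.4979 0.1443 0.0579] [[-0.0, -0.0, 0.0]]
blue_roll ['w1', 's', 'd'] [0.5192 0.0372 0.1671] [[-0.3, 0.1, 1.2], [0.4, 0.0, 1.3], [-0.8, 0.5, 0.9]]
blue_roll ['w1'] [0.5204 0.0337 0.1601] [[-0.0, 0.0, -0.0]]
```

```bash
python3 -c "
from h import *
inc([.5192,.0372,.345],14)"
```

```text
t 3.67 pos [ 0.5594 -0.1193  0.4049] w 0.0854 F [-0.3 -0.6 -0.1]
inc [ 0.539 -0.001  0.2  ] [ 0.    -0.     0.011] rows 4.1
```

servo_tool --increments '[0.54,0,0,0,0,0,1,0.54,0,0,0,0,0,1,0.54,0,0,0,0,0,1,0.54,0,0,0,0,0,1,0.54,0,0.2,0,0,0,1,0.54,0,0.2,0,0,0,1,0.54,0,0.2,0,0,0,1]'

```text
time_s: 4.25
tool_pos: [0.5173, 0.0381, 0.3412]
orientation: [-1.922, -2.477, 0.008]
wrist_force: [-1.6, -0.7, -1.4]
gripper_width: 0.0853
grip_force: 0.0
```

```bash
python3 - <<'E'
from h import *
inc([.5192,.0372,.33],14)
a=grab_frame("side");b=grab_frame("scene");cv2.imwrite("pics/side3.png",a);cv2.imwrite("pics/scene3.png",b)
s=state();T=R.from_rotvec(s["orientation"])
for n in("side","scene"):
    for k in(.13,.155,.17): print(n,k,[proj(camera_params(n),s["tool_pos"]+T.apply([0,y,k])).round(0).tolist() for y in(-.0425,.0425)])
r=lambda im,x,y:cv2.resize(im[y-90:y+90,x-66:x+66],(396,540),interpolation=cv2.INTER_CUBIC)
cv2.imwrite("pics/c3.png",np.hstack([r(a,365,225),r(b,275,225)]))
E
```

```text
t 4.25 pos [0.5173 0.0381 0.3412] w 0.0853 F [-1.6 -0.7 -1.4]
inc [-0.005  0.006  0.037] [-0.015 -0.004  0.013] rows 0.3
side 0.13 [[389.0, 223.0], [343.0, 226.0]]
side 0.155 [[388.0, 233.0], [342.0, 236.0]]
side 0.17 [[387.0, 239.0], [342.0, 243.0]]
scene 0.13 [[272.0, 231.0], [284.0, 217.0]]
scene 0.155 [[273.0, 241.0], [285.0, 227.0]]
scene 0.17 [[273.0, 247.0], [285.0, 232.0]]
```

View pics/c3.png

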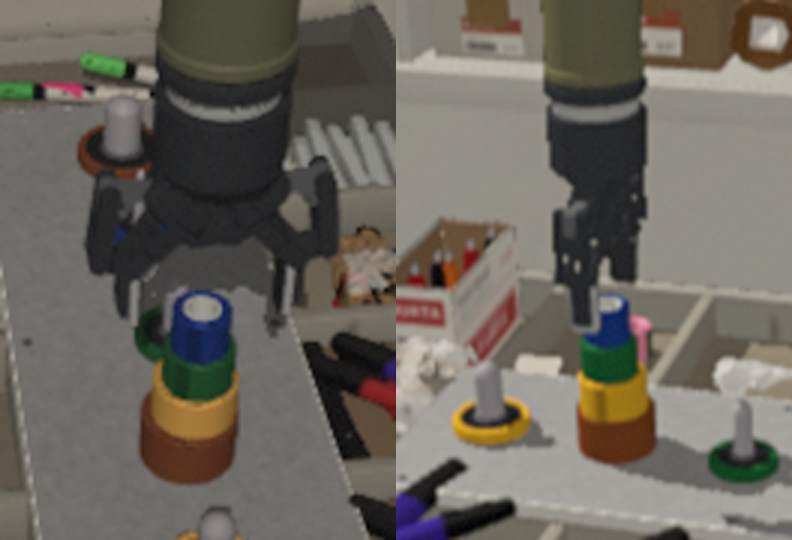

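The side view shows the open fingertips about 0.168 m ahead of the flange, straddling the blue roll.

servo_tool --increments '[0,0,0.033,0,0,0,1,0,0,0.033,0,0,0,1,0,0,0.033,0,0,0,1]'

```text
time_s: 4.6
tool_pos: [0.5203, 0.036, 0.3353]
orientation: [1.93, 2.478, 0.001]
wrist_force: [-0.3, -0.1, 0.6]
gripper_width: 0.0853
grip_force: 0.0
```

```bash
python3 - <<'E'
from h import *
inc([.5192,.0372,.335],14)
E
```

```text
t 4.6 pos [0.5203 0.036  0.3353] w 0.0853 F [-0.3 -0.1  0.6]
inc [ 0.005 -0.002  0.001] [0.002 0.    0.005] rows 0.0
```

servo_tool --increments '[0,0,0,0,0,0,-1,0,0,0,0,0,0,-1,0,0,0,0,0,0,-1,0,0,0,0,0,0,-1,0,0,0,0,0,0,-1,0,0,0,0,0,0,-1,0,0,0,0,0,0,-1,0,0,0,0,0,0,-1]'

```text
time_s: 5.27
tool_pos: [0.5198, 0.0362, 0.3355]
orientation: [1.929, 2.479, -0.0]
wrist_force: [-2.3, -0.5, 5.5]
gripper_width: 0.0355
grip_force: 59.5
```

servo_tool --increments '[0,0,-0.2,0,0,0,-1,0,0,-0.2,0,0,0,-1,0,0,-0.2,0,0,0,-1,0,0,-0.2,0,0,0,-1,0,0,-0.2,0,0,0,-1]'

```text
time_s: 5.68
tool_pos: [0.5194, 0.0364, 0.3939]
orientation: [-1.929, -2.478, 0.002]
wrist_force: [-0.3, -0.2, -2.1]
gripper_width: 0.0357
grip_force: 60.4
```

```bash
python3 - <<'E'
from h import *
import pickle
Ps=[];out=[]
for n in("side","scene","wrist"):
    P=camera_params(n);f=grab_frame(n);cv2.imwrite(f"pics/{n}4.png",f);Ps.append((P,f))
pickle.dump(Ps[2][0],open("w4.pkl","wb"))
s=state();print(s["gripper_width"],s["wrist_force"],s["tool_pos"])
r=lambda im,x,y:cv2.resize(im[y-90:y+90,x-66:x+66],(396,540),interpolation=cv2.INTER_CUBIC)
w=cv2.resize(Ps[2][1],(720,540))[:,160:560]
cv2.imwrite("pics/c4.png",np.hstack([r(Ps[0][1],365,240),w]))
E
```

```text
0.03570237352839124 [ 0.39479647  0.45136913 -0.54593849] [0.51932797 0.03636983 0.39323693]
```

View pics/c4.png

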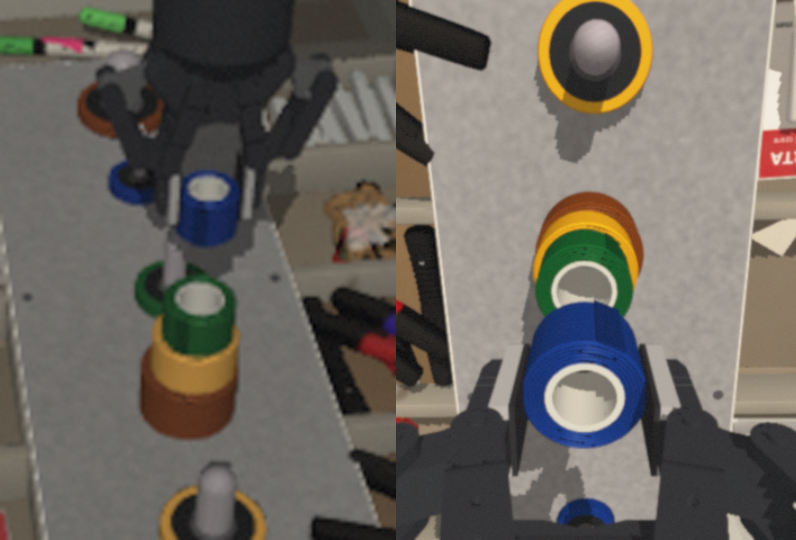

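Blue is held, and the green roll shows below it in side and wrist views. Next I measure the offset of the held roll and the positions of the green, yellow and brown rolls.

```bash
python3 - <<'E'
from h import *
import pickle
S,D=camera_params("scene"),camera_params("side");W=pickle.load(open("w4.pkl","rb"))
I=lambda n:cv2.imread(f"pics/{n}4.png")
V=dict(s=(S,I("scene")),d=(D,I("side")),w=(W,I("wrist")))
p=state()["tool_pos"]
for n,col,c0,r,h,vs in [("blue","blue",(p[0],p[1],.227),.0185,.03,["w","d"]),("green","green",(.52,.038,.139),.023,.03,["s","d"]),("yellow","yellow",(.52,.038,.109),.0275,.03,["s","d"]),("brown","brown",(.52,.038,.075),.032,.038,["s","d"])]:
    x,e=fit([V[k] for k in vs],col,c0,r,h,1.2); print(n,x.round(4),e.round(1).tolist())
T=R.from_rotvec(state()["orientation"])
inc([.5782,-.1945,.40],14)
E
```

```text
blue [0.519 0.037 0.225] [[-0.2, 0.1, 0.7], [-1.3, 0.8, 0.9]]
green [0.5223 0.0354 0.1408] [[2.0, -0.9, 1.5], [1.3, 1.8, -1.1]]
yellow [0.5188 0.036  0.1062] [[-0.1, 0.3, 0.8], [-0.2, -0.1, 1.9]]
brown [0.5215 0.0377 0.07  ] [[-0.6, 0.1, 1.7], [0.2, -0.2, 2.5]]
t 5.83 pos [0.5193 0.0364 0.3932] w 0.0357 F [ 0.4  0.5 -0.5]
inc [-0.794  0.001 -0.023] [-0.006 -0.002  0.007] rows 5.7
```

servo_tool --increments '[-0.794,0,0,0,0,0,-1,-0.794,0,0,0,0,0,-1,-0.794,0,0,0,0,0,-1,-0.794,0,0,0,0,0,-1,-0.794,0,0,0,0,0,-1,-0.794,0,0.25,0,0,0,-1,-0.794,0,0.25,0,0,0,-1,-0.794,0,0.25,0,0,0,-1,-0.794,0,0.25,0,0,0,-1]'

```text
time_s: 6.58
tool_pos: [0.5771, -0.1948, 0.3163]
orientation: [-1.927, -2.471, 0.003]
wrist_force: [0.9, 1.3, -0.8]
gripper_width: 0.0352
grip_force: 60.4
```

```bash
python3 - <<'E'
from h import *
inc([.5785,-.1950,.2495],14)
E
```

```text
t 6.58 pos [ 0.5771 -0.1948  0.3163] w 0.0352 F [ 0.9  1.3 -0.8]
inc [-0.003  0.006  0.223] [-0.013 -0.01   0.003] rows 1.6
```

servo_tool --increments '[0,0.004,0,0,0,0,-1,0,0.004,0.04,0,0,0,-1,0,0.004,0.08,0,0,0,-1,0,0.004,0.12,0,0,0,-1,0,0.004,0.16,0,0,0,-1,0,0.004,0.2,0,0,0,-1,0,0.004,0.215,0,0,0,-1,0,0.004,0.215,0,0,0,-1]'

```text
time_s: 7.25
tool_pos: [0.5799, -0.1931, 0.2562]
orientation: [1.927, 2.48, 0.001]
wrist_force: [-0.2, -0.1, -1.2]
gripper_width: 0.0351
grip_force: 60.4
```

servo_tool --increments '[0,0,0.008,0,0,0,-1,0,0,0.016,0,0,0,-1,0,0,0.022,0,0,0,-1,0,0,0.022,0,0,0,-1]'

```text
time_s: 7.58
tool_pos: [0.58, -0.1943, 0.2495]
orientation: [1.929, 2.478, 0.001]
wrist_force: [-0.4, 0.7, 1.2]
gripper_width: 0.0357
grip_force: 60.6
```

servo_tool --increments '[0,0,0.004,0,0,0,-1,0,0,0.004,0,0,0,-1,0,0,0.004,0,0,0,0.6,0,0,0.004,0,0,0,0.6,0,0,0.004,0,0,0,0.6,0,0,0.004,0,0,0,0.6,0,0,-0.13,0,0,0,1,0,0,-0.26,0,0,0,1,0,0,-0.4,0,0,0,1,0,0,-0.4,0,0,0,1]'

```text
time_s: 8.42
tool_pos: [0.5821, -0.1953, 0.3773]
orientation: [1.92, 2.467, 0.006]
wrist_force: [1.6, -0.3, 0.3]
gripper_width: 0.0856
grip_force: 0.0
```

```bash
python3 - <<'E'
from h import *
V=[(camera_params(n),grab_frame(n)) for n in("scene","side")]
x,e=fit(V[:1],"blue",(.5785,-.1945,.083),.0185,.03,1.1);print(x,e.round(1))
cv2.imwrite("pics/c5.png",cv2.resize(V[0][1][190:330,190:460],(800,415),interpolation=cv2.INTER_CUBIC))
inc([.5205,.0365,.375],14)
E
```

```text
[ 0.57651097 -0.19432222  0.07532614] [[ 0.  -0.  -0.3]]
t 8.52 pos [ 0.5802 -0.1946  0.3712] w 0.0854 F [-0.4  0.4 -0.5]
inc [ 0.795 -0.004 -0.015] [0.008 0.006 0.007] rows 5.7
```

View pics/c5.png

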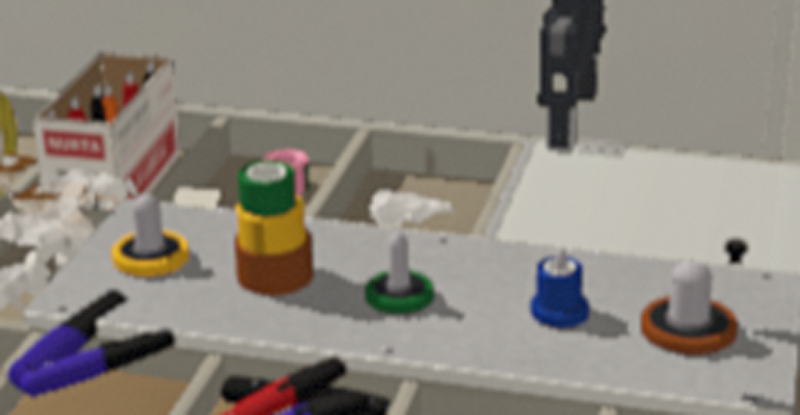

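The picture shows blue seated on its foot at crop (560,290). Next I remeasure green.

```bash
python3 - <<'E'
from h import *
V=[(camera_params(n),grab_frame(n)) for n in("scene","side")]
for n,c0,r,h in [("green",(.52,.038,.139),.023,.03),("yellow",(.52,.038,.109),.0275,.03)]:
  for v in (V,V[:1]):
    x,e=fit(v,n,c0,r,h,.95); print(n,x.round(4),e.round(1).tolist())
E
```

```text
green [0.5215 0.0359 0.1411] [[1.6, -1.0, 1.5], [1.4, 1.8, -1.0]]
green [0.5218 0.041  0.1377] [[-0.1, -0.1, 1.4]]
yellow [0.519  0.036  0.1064] [[-0.0, 0.2, 0.8], [-0.3, -0.2, 1.8]]
yellow [0.524  0.0391 0.1039] [[0.0, -0.0, 0.7]]
```

servo_tool --increments '[0.795,0,0,0,0,0,1,0.795,0,0,0,0,0,1,0.795,0,0,0,0,0,1,0.795,0,0,0,0,0,1,0.795,0,0,0,0,0,1,0.795,0,0,0,0,0,1,0.795,0,0,0,0,0,1,0.795,0,0,0,0,0,1]'

```text
time_s: 9.28
tool_pos: [0.5198, 0.0385, 0.3668]
orientation: [-1.923, -2.48, 0.004]
wrist_force: [0.6, -0.0, -0.4]
gripper_width: 0.0855
grip_force: 0.0
```

```bash
python3 - <<'E'
from h import *
V=[(camera_params(n),grab_frame(n)) for n in("wrist","scene")]
for v in (V,):
    x,e=fit(v,"green",(.52,.038,.139),.023,.03,1.0); print(x.round(4),e.round(1).tolist())
inc([x[0],x[1],.305],14)
E
```

```text
[0.5189 0.0364 0.1383] [[0.0, -0.1, 1.7], [0.9, 0.5, 1.5]]
t 9.38 pos [0.5209 0.0366 0.3674] w 0.0857 F [-0.4 -0.5 -1.5]
inc [ 0.001 -0.006  0.208] [-0.005  0.     0.008] rows 1.5
```

servo_tool --increments '[0,-0.003,0.1,0,0,0,1,0,-0.003,0.2,0,0,0,1,0,-0.003,0.2,0,0,0,1,0,-0.003,0.2,0,0,0,1,0,-0.003,0.2,0,0,0,-1,0,-0.003,0.2,0,0,0,-1,0,-0.003,0.2,0,0,0,-1,0,-0.003,0.2,0,0,0,-1,0,-0.003,0.2,0,0,0,-1,0,-0.003,0.2,0,0,0,-1,0,-0.003,0.2,0,0,0,-1]'

```text
time_s: 10.3
tool_pos: [0.5206, 0.0365, 0.3108]
orientation: [1.927, 2.477, 0.002]
wrist_force: [-1.5, -1.5, 6.0]
gripper_width: 0.0439
grip_force: 60.1
```

servo_tool --increments '[0,0,-0.12,0,0,0,-1,0,0,-0.2,0,0,0,-1,0,0,-0.2,0,0,0,-1,0,0,-0.2,0,0,0,-1]'

```text
time_s: 10.63
tool_pos: [0.5208, 0.0368, 0.3711]
orientation: [1.927, 2.476, 0.005]
wrist_force: [0.4, -0.5, -1.1]
gripper_width: 0.0437
grip_force: 61.5
```

```bash
python3 - <<'E'
from h import *
import pickle
V=[(camera_params(n),grab_frame(n)) for n in("wrist","side","scene")]
p=state()["tool_pos"]
for v in(V[:2],V[:1]):
    x,e=fit(v,"green",(p[0],p[1],p[2]-.172),.023,.03,1.0); print(x.round(4),e.round(1).tolist(),x-p)
x,e=fit(V[1:],"yellow",(.52,.0365,.109),.0275,.03,.95); print(x.round(4),e.round(1).tolist())
inc([.5407,-.0718,p[2]],14)
cv2.imwrite("pics/w6.png",V[0][1])
E
```

```text
[0.5225 0.0336 0.1911] [[-0.1, -0.1, -0.1], [-0.4, -0.4, -0.6]] [ 0.00303887 -0.00315911 -0.17684729]
[0.5225 0.0338 0.1913] [[-0.0, 0.0, 0.0]] [ 0.00303931 -0.0030157  -0.17656883]
[0.5182 0.0352 0.1103] [[0.1, 0.1, 0.8], [0.2, -0.1, 0.3]]
t 10.78 pos [0.5194 0.0368 0.3679] w 0.0436 F [ 0.2 -0.4 -1.4]
inc [-0.368 -0.02  -0.   ] [-0.003 -0.001  0.007] rows 2.7
```

servo_tool --increments '[-0.368,-0.014,0,0,0,0,-1,-0.368,-0.014,0,0,0,0,-1,-0.368,-0.014,0,0,0,0,-1,-0.368,-0.014,0.1,0,0,0,-1,-0.368,-0.014,0.17,0,0,0,-1,-0.368,-0.014,0.17,0,0,0,-1]'

```text
time_s: 11.28
tool_pos: [0.5407, -0.0716, 0.3123]
orientation: [-1.925, -2.469, 0.008]
wrist_force: [-1.7, -0.0, -1.6]
gripper_width: 0.0437
grip_force: 61.5
```

```bash
python3 - <<'E'
from h import *
inc([.5407,-.0718,.255],14)
P=camera_params("wrist");f=grab_frame("wrist");p=state()["tool_pos"]
g=grab_frame("side")
cv2.polylines(f,[cyl(P,(p[0],p[1],p[2]-.172),.023,.03).astype(int)],True,(0,0,255))
cv2.polylines(f,[cyl(P,(p[0],p[1],p[2]-.157),.013,.0001).astype(int)],True,(255,0,255))
cv2.imwrite("pics/c7.png",np.hstack([cv2.resize(f[180:,160:480],(512,480)),cv2.resize(g[190:290,320:380],(288,480))]))
E
```

```text
t 11.28 pos [ 0.5407 -0.0716  0.3123] w 0.0437 F [-1.7 -0.  -1.6]
inc [-0.002  0.002  0.191] [-0.02  -0.01   0.004] rows 1.4
```

View pics/c7.png

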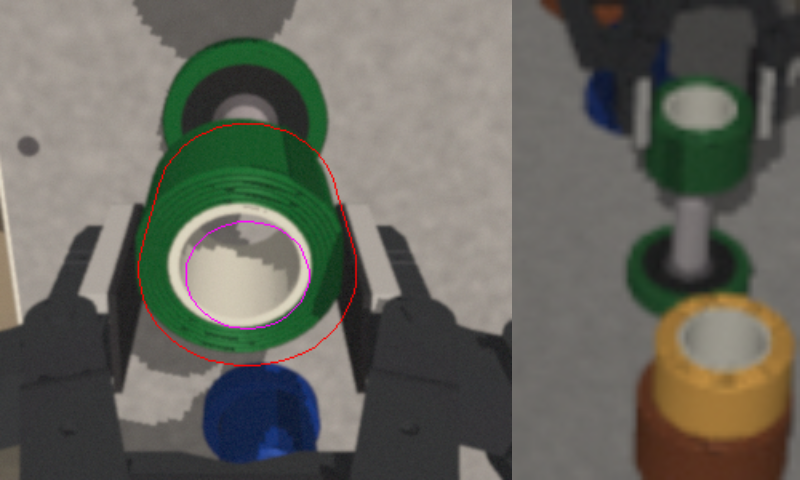

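```bash
python3 - <<'E'
from h import *
V=[]
for n in("wrist","side"):
    P=camera_params(n);V.append((P,grab_frame(n)))
p=state()["tool_pos"];print(p,state()["qvel"].round(3))
# white core ring at top of the roll
def white(P,f,c,r):
    hsv=cv2.cvtColor(f,cv2.COLOR_BGR2HSV);px=proj(P,c);w=int(np.ptp(cyl(P,c,r,1e-4)[:,0,0])*.75)
    m=cv2.inRange(hsv,(15,0,90),(40,75,255));x,y=px.astype(int);k=np.zeros_like(m);cv2.circle(k,(x,y),w,255,-1);m&=k
    n,l,st,ce=cv2.connectedComponentsWithStats(m);i=1+np.argmax(st[1:,4]);return cv2.minEnclosingCircle(np.argwhere(l==i)[:,::-1].astype(np.float32)),px
for P,f in V:
    print(white(P,f,p-[0,0,.157],.015))
D=V[1][0]
print("pin line side",[proj(D,[.5407,-.0718,z]).round(1).tolist() for z in(.068,.1,.116,.155)],"side roll top pred",proj(D,p-[0,0,.157]).round(1))
g=V[1][1];m=cv2.inRange(cv2.cvtColor(g,cv2.COLOR_BGR2HSV),(55,90,20),(88,255,255))
for y in range(205,256,3):
    xs=np.flatnonzero(m[y,325:380])+325
    if len(xs): print(y,xs.min(),xs.max(),len(xs),end=" | ")
cv2.imwrite("pics/side8.png",g);cv2.imwrite("pics/wrist8.png",V[0][1])
E
```

```text
[ 0.54356483 -0.07109009  0.31823   ] [ 0.002 -0.015 -0.013  0.001 -0.003 -0.   ]
(((309.1477355957031, 345.5), 44.489097595214844), array([312.9790351 , 352.72068095]))
(((357.5, 210.5), 6.670932292938232), array([356.43668606, 209.96230762]))
pin line side [[355.6, 244.3], [356.4, 233.0], [356.7, 227.1], [357.7, 212.3]] side roll top pred [356.4 210. ]
205 351 361 11 | 208 348 367 5 | 211 348 368 5 | 214 348 368 8 | 217 348 367 20 | 220 347 367 21 | 223 347 367 21 | 226 349 365 17 | 238 350 362 4 | 241 346 366 5 | 244 344 368 6 | 247 344 368 7 | 250 345 368 12 | 253 347 352 6 |
```

```bash
python3 - <<'E'
from h import *
S,D=camera_params("scene"),camera_params("side");f=grab_frame("scene");p=state()["tool_pos"];print(p)
c=np.array([p[0],p[1],p[2]-.172]);
print("scene pred roll",proj(S,c),"pin",[proj(S,[.5407,-.0718,z]).round(1).tolist() for z in(.062,.116,.146)])
m=cv2.inRange(cv2.cvtColor(f,cv2.COLOR_BGR2HSV),(55,90,20),(88,255,255))
for y in range(245,302,3):
    xs=np.flatnonzero(m[y,295:355])+295
    if len(xs): print(y,xs.min(),xs.max(),len(xs),end=" | ")
J=np.array([[ (proj(P,c+d)-proj(P,c-d))[0]/.002 for d in(np.array([.001,0,0]),np.array([0,.001,0]))] for P in(S,D)]);print("\npx per mm",J/1e3)
E
```

```text
[ 0.54372987 -0.07106899  0.31873605]
scene pred roll [324.70131778 255.86631315] pin [[324.8, 288.3], [324.5, 268.2], [324.3, 256.7]]
248 331 332 2 | 251 314 333 5 | 254 314 333 9 | 257 315 332 6 | 260 315 332 8 | 263 316 331 16 | 284 315 334 6 | 287 313 335 7 | 290 313 335 23 | 293 317 332 16 | 
px per mm [[ 0.2122647  -0.37642161]
 [-0.4886062  -0.04282193]]
```

Side and scene columns of the roll (357.7 / 323.5) match the pin axis to about 1 mm, so I go straight down.

servo_tool --increments '[0,0,0.04,0,0,0,-1,0,0,0.08,0,0,0,-1,0,0,0.12,0,0,0,-1,0,0,0.16,0,0,0,-1,0,0,0.19,0,0,0,-1,0,0,0.19,0,0,0,-1,0,0,0.19,0,0,0,-1]'

```text
time_s: 12.12
tool_pos: [0.5434, -0.0711, 0.2611]
orientation: [1.929, 2.479, 0.0]
wrist_force: [0.5, 1.1, -0.8]
gripper_width: 0.044
grip_force: 61.5
```

servo_tool --increments '[0,0,0.007,0,0,0,-1,0,0,0.014,0,0,0,-1,0,0,0.02,0,0,0,-1,0,0,0.02,0,0,0,-1]'

```text
time_s: 12.45
tool_pos: [0.5434, -0.0714, 0.2549]
orientation: [1.929, 2.479, 0.001]
wrist_force: [0.1, -0.2, -0.7]
gripper_width: 0.0439
grip_force: 61.5
```

servo_tool --increments '[0,0,0.004,0,0,0,-1,0,0,0.008,0,0,0,-1,0,0,0.008,0,0,0,-1]'

```text
time_s: 12.7
tool_pos: [0.5432, -0.0714, 0.2547]
orientation: [1.929, 2.478, 0.001]
wrist_force: [-4.6, 1.5, 15.5]
gripper_width: 0.0441
grip_force: 63.0
```

servo_tool --increments '[0,0,0,0,0,0,0.8,0,0,0,0,0,0,0.8,0,0,0,0,0,0,0.8,0,0,0,0,0,0,0.8,0,0,-0.12,0,0,0,1,0,0,-0.25,0,0,0,1,0,0,-0.25,0,0,0,1,0,0,-0.25,0,0,0,1]'

```text
time_s: 13.37
tool_pos: [0.5443, -0.0716, 0.3296]
orientation: [1.926, 2.475, 0.004]
wrist_force: [-0.5, -0.2, 0.2]
gripper_width: 0.0858
grip_force: 0.0
```

```bash
python3 - <<'E'
from h import *
V=[(camera_params(n),grab_frame(n)) for n in("scene","side")]
x,e=fit(V[:1],"green",(.5405,-.0718,.083),.023,.03,1.15);print(x,e.round(1))
for v in (V,V[:1]):
    x,e=fit(v,"yellow",(.52,.0365,.109),.0275,.03,.95); print(x.round(4),e.round(1).tolist())
cv2.imwrite("pics/c9.png",cv2.resize(V[0][1][190:330,190:460],(800,415),interpolation=cv2.INTER_CUBIC))
inc([.5195,.036,.33],14)
E
```

```text
[ 0.55072319 -0.06418876  0.06714763] [[-0.1 -0.  -0.8]]
[0.5181 0.0351 0.1103] [[0.1, -0.1, 0.3], [0.1, 0.1, 0.7]]
[0.5198 0.0365 0.109 ] [[0.0, 0.0, 0.2]]
t 13.47 pos [ 0.5427 -0.0712  0.3267] w 0.0853 F [-0.9  0.  -0.8]
inc [ 0.366  0.013 -0.011] [-0.002 -0.001  0.007] rows 2.6
```

servo_tool --increments '[0.366,0.008,0,0,0,0,1,0.366,0.008,0,0,0,0,1,0.366,0.008,0,0,0,0,1,0.366,0.008,0,0,0,0,1,0.366,0.008,0.09,0,0,0,1,0.366,0.008,0.165,0,0,0,1,0.366,0.008,0.165,0,0,0,1,0.366,0.008,0.165,0,0,0,1]'

```text
time_s: 14.13
tool_pos: [0.5175, 0.0355, 0.2757]
orientation: [-1.927, -2.475, 0.006]
wrist_force: [-0.3, 0.4, 0.4]
gripper_width: 0.0857
grip_force: 0.0
```

```bash
python3 - <<'E'
from h import *
inc([.5185,.0355,.275],14)
E
```

```text
t 14.13 pos [0.5175 0.0355 0.2757] w 0.0857 F [-0.3  0.4  0.4]
inc [-0.001  0.003  0.002] [-0.011 -0.003  0.007] rows 0.0
```

servo_tool --increments '[0,0,0.005,0,0,0,-1,0,0,0.005,0,0,0,-1,0,0,0.005,0,0,0,-1,0,0,0.005,0,0,0,-1,0,0,0.005,0,0,0,-1,0,0,0.005,0,0,0,-1,0,0,0.005,0,0,0,-1]'

```text
time_s: 14.72
tool_pos: [0.5192, 0.0355, 0.2777]
orientation: [1.928, 2.477, 0.002]
wrist_force: [0.7, 0.1, 6.7]
gripper_width: 0.052
grip_force: 63.4
```

servo_tool --increments '[0,0,-0.12,0,0,0,-1,0,0,-0.24,0,0,0,-1,0,0,-0.24,0,0,0,-1,0,0,-0.24,0,0,0,-1,0,0,-0.24,0,0,0,-1]'

```text
time_s: 15.13
tool_pos: [0.5181, 0.0357, 0.3482]
orientation: [-1.93, -2.479, 0.0]
wrist_force: [-0.5, -0.6, -1.5]
gripper_width: 0.0521
grip_force: 63.5
```

```bash
python3 - <<'E'
from h import *
V=[(camera_params(n),grab_frame(n)) for n in("scene","side","wrist")]
p=state()["tool_pos"]
for v in (V[:2],V[1:]):
    x,e=fit(v,"yellow",p-[0,0,.169],.0275,.03,1.); print(x.round(4),e.round(1).tolist(),(x-p).round(4))
x,e=fit(V[:2],"brown",(.5205,.0375,.075),.032,.038,.95); print("brown",x.round(4),e.round(1).tolist())
inc([.4976,.1442,p[2]],14)
E
```

```text
[0.516  0.0374 0.1807] [[-0.4, 0.1, 0.5], [-0.2, -0.2, 0.7]] [-0.0018  0.0017 -0.1661]
[0.5181 0.0334 0.1747] [[-1.4, 0.7, 0.6], [-0.5, 0.0, 0.3]] [ 0.0003 -0.0022 -0.1721]
brown [0.5205 0.0354 0.0757] [[0.0, 0.0, 0.9], [-0.0, 0.0, 0.9]]
t 15.28 pos [0.5178 0.0357 0.3468] w 0.0522 F [-0.4 -0.  -1.4]
inc [0.367 0.024 0.   ] [-0.006 -0.002  0.007] rows 2.6
```

servo_tool --increments '[0.367,0.025,0,0,0,0,-1,0.367,0.025,0,0,0,0,-1,0.367,0.025,0,0,0,0,-1,0.367,0.025,0,0,0,0,-1,0.367,0.025,0.1,0,0,0,-1,0.367,0.025,0.1,0,0,0,-1,0.367,0.025,0.1,0,0,0,-1,0.367,0.025,0.1,0,0,0,-1]'

```text
time_s: 15.95
tool_pos: [0.4988, 0.1438, 0.318]
orientation: [-1.93, -2.478, 0.002]
wrist_force: [1.0, 0.3, -1.6]
gripper_width: 0.0525
grip_force: 63.3
```

```bash
cat >> h.py <<'E'
def cols(P,f,col,z0,z1,c,r):
    "mean mid-column of colour rows between heights z0,z1 minus predicted axis column"
    m=cv2.inRange(cv2.cvtColor(f,cv2.COLOR_BGR2HSV),*map(np.array,HSV[col]));o=[]
    a,b=proj(P,[c[0],c[1],z1])[1],proj(P,[c[0],c[1],z0])[1]
    for y in range(int(a),int(b)+1):
        x=proj(P,[c[0],c[1],z1+(z0-z1)*(y-a)/(b-a)])[0];w=int(r*1.4*P["fx"]/np.linalg.norm(P["xyz"]-np.array(c)))
        xs=np.flatnonzero(m[y,int(x)-w:int(x)+w])+int(x)-w
        if len(xs)>3:o.append((xs.min()+xs.max()+1)/2-x)
    return round(float(np.median(o)),2) if o else None
def align(col,sp,zc,r,rf):
    "world xy shift to bring the held roll over the spindle, from columns in scene and side"
    d=[];J=[]
    for n in("scene","side"):
        P=camera_params(n);f=grab_frame(n);cv2.imwrite(f"pics/al_{n}.png",f);c=np.array([sp[0],sp[1],zc])
        ro,ft=cols(P,f,col,zc-.012,zc+.008,c,r),cols(P,f,col,.058,.067,c,rf);print(n,"roll",ro,"foot",ft)
        d.append(ro-(ft or 0));J.append([(proj(P,c+e)-proj(P,c-e))[0]/.002 for e in(np.array([.001,0,0]),np.array([0,.001,0]))])
    print("roll minus pin (m)",np.linalg.solve(J,d).round(4))
E
python3 - <<'E'
from h import *
z=state()["tool_pos"][2]-.1687
align("yellow",(.4976,.1442),z,.0275,.0325)
inc([.4976,.1442,.253],14)
E
```

```text
scene roll 0.68 foot 0.27
side roll 1.47 foot 1.01
roll minus pin (m) [-0.0007 -0.0018]
t 16.05 pos [0.4993 0.1438 0.319 ] w 0.0522 F [-0.6 -0.2 -0.9]
inc [ 0.003 -0.005  0.22 ] [0.002 0.    0.005] rows 1.6
```

servo_tool --increments '[0.004,0.001,0.04,0,0,0,-1,0.004,0.001,0.08,0,0,0,-1,0.004,0.001,0.12,0,0,0,-1,0.004,0.001,0.16,0,0,0,-1,0.004,0.001,0.2,0,0,0,-1,0.004,0.001,0.21,0,0,0,-1,0.004,0.001,0.21,0,0,0,-1]'

```text
time_s: 16.63
tool_pos: [0.4988, 0.1451, 0.2552]
orientation: [-1.93, -2.478, 0.001]
wrist_force: [0.4, -0.6, -0.8]
gripper_width: 0.0521
grip_force: 63.4
```

servo_tool --increments '[0,0,0.007,0,0,0,-1,0,0,0.014,0,0,0,-1,0,0,0.014,0,0,0,-1]'

```text
time_s: 16.88
tool_pos: [0.4993, 0.1455, 0.2517]
orientation: [1.929, 2.478, 0.002]
wrist_force: [0.1, -1.3, -0.2]
gripper_width: 0.0519
grip_force: 63.4
```

servo_tool --increments '[0,0,0.004,0,0,0,-1,0,0,0.008,0,0,0,-1,0,0,0.008,0,0,0,-1]'

```text
time_s: 17.13
tool_pos: [0.4991, 0.1455, 0.2516]
orientation: [1.928, 2.478, 0.003]
wrist_force: [-3.9, -1.5, 18.9]
gripper_width: 0.0524
grip_force: 65.7
```

servo_tool --increments '[0,0,0,0,0,0,0.55,0,0,0,0,0,0,0.55,0,0,0,0,0,0,0.55,0,0,0,0,0,0,0.55,0,0,-0.12,0,0,0,0.6,0,0,-0.25,0,0,0,1,0,0,-0.25,0,0,0,1,0,0,-0.25,0,0,0,1]'

```text
time_s: 17.8
tool_pos: [0.4999, 0.1458, 0.3259]
orientation: [1.927, 2.476, 0.007]
wrist_force: [-0.1, 0.4, -0.5]
gripper_width: 0.0854
grip_force: 0.0
```

```bash
python3 - <<'E'
from h import *
V=[(camera_params(n),grab_frame(n)) for n in("scene","side","wrist")]
x,e=fit(V[:2],"brown",(.5205,.0375,.075),.032,.038,.95); print("brown",x.round(4),e.round(1).tolist())
cv2.imwrite("pics/c10.png",np.vstack([cv2.resize(V[0][1][220:320,190:460],(756,280),interpolation=cv2.INTER_CUBIC),cv2.resize(V[1][1][170:345,290:440],(756,882),interpolation=cv2.INTER_CUBIC)[560:860]]))
inc([.5205,.036,.30],14)
E
```

```text
brown [0.5167 0.04   0.0721] [[-2.3, 1.4, 1.0], [-0.8, -1.1, 3.8]]
t 17.95 pos [0.4981 0.1454 0.3225] w 0.0856 F [-0.2 -0.2 -0.9]
inc [-0.372 -0.017  0.075] [-0.005 -0.     0.007] rows 2.7
```

View pics/c10.png

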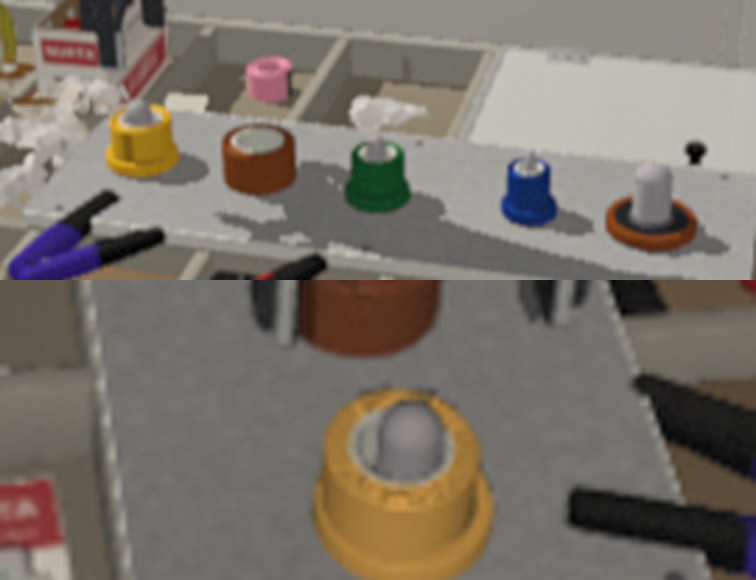

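Yellow, green and blue are seated on their feet. The brown roll is alone at crop (258,158).

servo_tool --increments '[-0.372,-0.017,0,0,0,0,1,-0.372,-0.017,0,0,0,0,1,-0.372,-0.017,0,0,0,0,1,-0.372,-0.017,0,0,0,0,1,-0.372,-0.017,0.075,0,0,0,1,-0.372,-0.017,0.075,0,0,0,1,-0.372,-0.017,0.075,0,0,0,1]'

```text
time_s: 18.53
tool_pos: [0.5199, 0.0362, 0.2991]
orientation: [-1.927, -2.475, 0.006]
wrist_force: [-0.6, -0.2, 0.7]
gripper_width: 0.0856
grip_force: 0.0
```

```bash
python3 - <<'E'
from h import *
V=[(camera_params(n),grab_frame(n)) for n in("wrist","scene")]
x,e=fit(V,"brown",(.5205,.0365,.075),.032,.038,1.); print("brown",x.round(4),e.round(1).tolist())
inc([.5205,.036,.241],14)
E
```

```text
brown [0.522  0.0347 0.0722] [[0.1, -0.1, 1.0], [0.7, 1.1, 0.9]]
t 18.63 pos [0.5209 0.0366 0.3008] w 0.0855 F [-0.5  0.4  0.1]
inc [-0.002 -0.002  0.199] [-0.003 -0.001  0.008] rows 1.4
```

servo_tool --increments '[-0.003,0,0.05,0,0,0,1,-0.003,0,0.1,0,0,0,1,-0.003,0,0.15,0,0,0,1,-0.003,0,0.195,0,0,0,1,-0.003,0,0.195,0,0,0,1,-0.003,0,0.195,0,0,0,-1,-0.003,0,0.195,0,0,0,-1,-0.003,0,0.195,0,0,0,-1,-0.003,0,0.195,0,0,0,-1,-0.003,0,0.195,0,0,0,-1,-0.003,0,0.195,0,0,0,-1]'

```text
time_s: 19.55
tool_pos: [0.5221, 0.0354, 0.2443]
orientation: [1.928, 2.477, 0.003]
wrist_force: [-1.1, 1.4, 7.7]
gripper_width: 0.0614
grip_force: 65.9
```

servo_tool --increments '[0,0,-0.12,0,0,0,-1,0,0,-0.24,0,0,0,-1,0,0,-0.36,0,0,0,-1,0,0,-0.36,0,0,0,-1,0,0,-0.36,0,0,0,-1]'

```text
time_s: 19.97
tool_pos: [0.5223, 0.0352, 0.3536]
orientation: [1.926, 2.475, 0.006]
wrist_force: [-0.4, 0.3, -1.6]
gripper_width: 0.0609
grip_force: 66.3
```

```bash
python3 - <<'E'
from h import *
V=[(camera_params(n),grab_frame(n)) for n in("scene","side","wrist")]
p=state()["tool_pos"]
for v in (V[:2],V[1:]):
    x,e=fit(v,"brown",p-[0,0,.168],.032,.038,1.); print(x.round(4),e.round(1).tolist(),(x-p).round(4))
inc([.6024,-.2913,p[2]],14)
E
```

```text
[0.5203 0.0366 0.1844] [[-0.8, 0.6, 0.4], [-0.2, -0.4, 0.7]] [-0.0002  0.0014 -0.1651]
[0.5216 0.0323 0.1773] [[-1.0, 0.9, 0.6], [-0.2, 0.1, 0.4]] [ 0.0011 -0.0029 -0.1723]
t 20.12 pos [0.5205 0.0352 0.3495] w 0.0612 F [-0.7 -0.1 -0.6]
inc [-1.122e+00 -3.000e-03 -1.000e-03] [-0.005 -0.001  0.007] rows 8.1
```

servo_tool --increments '[-1,-0.003,0,0,0,0,-1,-1,-0.003,0,0,0,0,-1,-1,-0.003,0,0,0,0,-1,-1,-0.003,0,0,0,0,-1,-1,-0.003,0,0,0,0,-1,-1,-0.003,0,0,0,0,-1,-1,-0.003,0,0,0,0,-1,-1,-0.003,0,0,0,0,-1]'

```text
time_s: 20.78
tool_pos: [0.5951, -0.2622, 0.3482]
orientation: [1.934, 2.474, -0.005]
wrist_force: [-0.0, 0.1, -0.9]
gripper_width: 0.0609
grip_force: 66.2
```

```bash
python3 - <<'E'
from h import *
inc([.6024,-.2913,.314],14)
E
```

```text
t 20.78 pos [ 0.5951 -0.2622  0.3482] w 0.0609 F [-0.   0.1 -0.9]
inc [-0.1    0.     0.114] [-0.003  0.005 -0.001] rows 1.1
```

servo_tool --increments '[-0.12,0,0,0,0,0,-1,-0.12,0,0,0,0,0,-1,-0.12,0,0.11,0,0,0,-1,-0.12,0,0.11,0,0,0,-1,-0.12,0,0.11,0,0,0,-1,-0.12,0,0.11,0,0,0,-1]'

```text
time_s: 21.28
tool_pos: [0.6028, -0.2902, 0.3167]
orientation: [-1.927, -2.477, 0.001]
wrist_force: [0.1, 0.2, -0.7]
gripper_width: 0.0614
grip_force: 66.1
```

```bash
python3 - <<'E'
from h import *
z=state()["tool_pos"][2]-.1693
align("brown",(.6024,-.2913),z,.032,.037)
inc([.6024,-.2913,.2563],14)
E
```

```text
scene roll -0.36 foot 0.14
side roll 1.06 foot 1.02
roll minus pin (m) [-0.0002  0.0011]
t 21.38 pos [ 0.6034 -0.2904  0.3185] w 0.0609 F [ 0.6  0.  -1. ]
inc [-0.002 -0.004  0.207] [0.001 0.001 0.008] rows 1.5
```

Aligned to within about 1 mm, so I go down.

servo_tool --increments '[-0.003,0,0.04,0,0,0,-1,-0.003,0,0.08,0,0,0,-1,-0.003,0,0.12,0,0,0,-1,-0.003,0,0.16,0,0,0,-1,-0.003,0,0.195,0,0,0,-1,-0.003,0,0.195,0,0,0,-1,-0.003,0,0.195,0,0,0,-1]'

```text
time_s: 21.97
tool_pos: [0.603, -0.2914, 0.2579]
orientation: [-1.928, -2.477, 0.001]
wrist_force: [-0.1, 0.6, -1.4]
gripper_width: 0.0609
grip_force: 67.0
```

servo_tool --increments '[0,0,0.005,0,0,0,-1,0,0,0.01,0,0,0,-1,0,0,0.014,0,0,0,-1,0,0,0.014,0,0,0,-1]'

```text
time_s: 22.3
tool_pos: [0.6034, -0.2917, 0.2557]
orientation: [1.929, 2.478, 0.0]
wrist_force: [-0.6, -0.1, 0.9]
gripper_width: 0.0611
grip_force: 67.1
```

servo_tool --increments '[0,0,0.004,0,0,0,-1,0,0,0.006,0,0,0,-1,0,0,0.006,0,0,0,-1]'

```text
time_s: 22.55
tool_pos: [0.6033, -0.2917, 0.2557]
orientation: [1.928, 2.478, 0.0]
wrist_force: [-2.6, 1.3, 10.6]
gripper_width: 0.0612
grip_force: 68.2
```

Contact is at the expected height. I release, lift, move clear and look.

servo_tool --increments '[0,0,0,0,0,0,1,0,0,0,0,0,0,1,0,0,0,0,0,0,1,0,0,0,0,0,0,1,0,0,-0.12,0,0,0,1,0,0,-0.25,0,0,0,1,0,0,-0.4,0,0,0,1,0.2,0,-0.5,0,0,0,1,0.4,0,-0.5,0,0,0,1,0.4,0,-0.5,0,0,0,1,0.4,0,-0.5,0,0,0,1,0.4,0,-0.5,0,0,0,1]'

```text
time_s: 23.55
tool_pos: [0.5732, -0.1731, 0.404]
orientation: [1.925, 2.482, 0.001]
wrist_force: [0.7, 0.2, 0.7]
gripper_width: 0.0856
grip_force: 0.0
```

```bash
python3 - <<'E'
from h import *
V=[grab_frame(n) for n in("scene","side","wrist")]
a=cv2.resize(V[0][215:320,190:460],(800,311),interpolation=cv2.INTER_CUBIC)
b=cv2.resize(V[1][165:345,270:450],(289,289),interpolation=cv2.INTER_CUBIC);c=cv2.resize(V[2],(385,289));d=np.zeros((289,126,3),np.uint8)
cv2.imwrite("pics/c11.png",np.vstack([a,np.hstack([b,c,d])]));print(state()["tool_pos"])
E
```

```text
[ 0.57417067 -0.17600097  0.40281928]
```

View pics/c11.png

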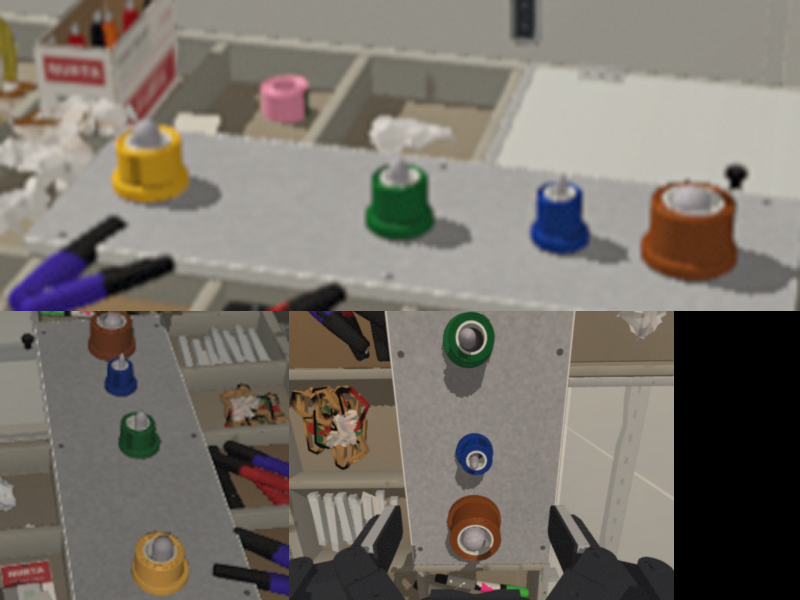

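All four rolls lie flat on the spindles of their own colour. The carton and blister card are where they were, and the gripper is clear.

```bash
python3 -c "
from cell import *
print(hand_in())"
```

```text
the job is handed in; nothing more can be done
None
```

The stack is apart and all four rolls lie flat on the spindles of their own colour. The carton and blister card were left alone, and I handed the job in about 24 s into the 96 s allowed; no verdict came back.

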